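# Seat the spare grinding wheel in the V nest

## Robot

A 7-joint arm with a two-finger parallel gripper is mounted at the origin on a cart in front of the work surface, level with it; the furniture and walls round the work are solid. World frame = base frame: x ahead of the robot, y to its left, z up, the work surface at z = 0. Lengths are in m, angles in rad, forces in N, time in s.
With the tool pointing down it reaches from about 0.4 to 0.85 m from the base axis. Payload 10.4 kg.
Tool frame: the origin (TCP) lies on the centre line of the jaws, within the pads' length; the fingertips stand 17 mm ahead of it and the grasp point (between the pads) lies 2 mm behind it; z points along the fingers, y is the line along which they close (so a half turn about z gives the same grasp; the last joint's range is limited). The gripper opens to 85 mm and grips with 20 to 120 N. Pads are 22 mm wide; open, the fingers measure 114 mm over their backs; the gripper's body (76 mm by 85 mm) begins 54 mm behind the grasp point. The pads swing forward as they close: fully open they stand 13 mm farther back than shut.
Start: joints at [1.308, 0.332, -0.065, 1.46, 0.022, 1.35, -0.088], TCP at [0.148, -0.607, 0.248] pointing down, gripper open.
Joint ranges: [-2.6, 2.6], [-0.5, 2.12], [-1.47, 1.34], [0.16, 2.42], [-1.27, 4.41], [0.06, 2.06], [-2.6, 2.6]. Speed limits (rad/s): [2.22, 2.22, 2.79, 2.79, 3.14, 3.14, 3.14].

## Interface

Orientations are given as a unit quaternion [x, y, z, w].
In Python, from workcell import sensors, imaging, order, spotter gives the robot as it stands. The module is installed in compiled form; this text tells all that it offers.
- The arm moves only by the shell command python3 -m inch 'ROWS' [FORCE]. ROWS is JSON, a list that holds one entry, the list of rows, each a list of 7 numbers: the shift along the tool's x, y, z in m, then the turn, a rotation vector about the tool's x, y, z in rad, then the closure, from -1 (fully open) to 1 (shut). In form: [[[x, y, z, ax, ay, az, hand], ...]]. A call has 1 to 10 rows; each row is the pose to reach, as a shift and turn from the pose commanded when the call began, along the tool's axes at that moment; what a row does not reach only later rows make up. A row lasts 1/10 s, in which the tool goes at most 50 mm and 8.59 degrees, less where a joint would pass 70% of its speed; a pose out of reach is approached as far as the arm can. A call with a gripper value outside its range is refused whole. The fingers move at their own pace and stop on an object; FORCE is the grip in N (left out, the last holds). Time passes only in rows, so rows that repeat a pose let the fingers close. It gives the time, the measured TCP pose, the force, the opening and the grip force at its end, in the units of the state.
- sensors.get_obs(): the state, without advancing time (a new reading comes with each control period).
- imaging.camera(name): name is "side" or "top"; returns the picture (480x640x3 uint8, blue, green, red); there is no depth.
- imaging.calibration(name): a dict with "mtx" (3x3 intrinsics, pixels), "R" (3x3) and "t" (3): a world point X has camera coordinates R X + t. Camera axes: x right, y down, z forward; pixel columns grow to the right and rows downward; lengths in m; the calibration is good to about 2 mm. A picture is of the moment at which its call begins. calibration takes no time and is no camera call.
- order.hand_in(): hands the job in; it is judged then, once.
Trained networks look in the newest picture that a camera, given by its name, has taken for a name from the list of things; names that differ only in an ending like _2 or _b are one class to them, and where a whole thing is asked for, a point or a joint stands for the part that bears it (a point fixed in the world has none). Each returns a list of dicts, best first, with "conf" (0 to 1); they miss things now and then, are a little off and sometimes report something else, mostly with a low value. They report only what shows in the picture. A call takes as long as a camera call.
- spotter.look_for(label, camera): "pixel" ([column, row] in pixels, amid what is visible of it).
The state is a dict: "clock": time; "joint_pos": joint angles; "joint_velocities": joint speeds; "tau": joint torques, N m; "position": TCP position; "ee_rot": TCP orientation; "ft_force": force on the tool from outside, world axes, zero at the start; "torque": the same for the moment, N m; "grip_width": opening from 0.0 (shut) to 1.0 (fully open); "grasp_force": force on a finger pad.
Only numpy, scipy, OpenCV 4.12 (cv2) and the standard library are available. Lean on these libraries where they do the work, as an engineer would, in place of code of your own. Each camera call takes 0.05 s, during which the arm holds its last target. There are 200 camera calls.

## Task

Slide the spare grinding wheel along the table top into the open V of the two metal rails until it is fully home, resting against both rails. Keep it flat on the table, do not lift it, and leave it there.

Things in the scene. Friction and masses are not known exactly. Their poses are not given: they have to be found in the camera images.
- wheel_centre (a point): Centre, half-way up, of the spare grinding wheel: a flat disc 125 mm across and 16 mm thick with a small hole, lying flat on the table, loose, about 0.4 kg, the largest disc lying there. Too wide to grip across, it slides when pushed at the rim. Its yaw is arbitrary. It starts 100 to 125 mm out from the nest_centre along that frame's -x, up to 25 mm to either side.
- nest_centre (a point): Where the wheel's centre is when it is fully home against both rails of the V, 8 mm above the table. +x points level into the V, towards the corner where the rails meet, 109 mm on; the open mouth faces -x, roughly towards the robot. z is up.
- v_nest: The V nest: two smooth, slippery aluminium rails fixed to the table, 132 mm long, 14 mm wide, 24 mm high, 70 degrees apart, joined by a dark steel block; no floor between them. Origin on the table below nest_centre, same axes. The inner faces leave the corner (x = 109 mm) at 35 degrees either side of -x and end at x = 1 mm, y = +76 and -76 mm, in rounded ends.

How it is judged:
By the outcome, as a careful person would: the job done as asked, in the order asked, and still so for the second after the job is handed in, with the robot touching nothing.
It also fails if it takes over 32 s, if anything falls off the work surface, if the arm or the gripper's body presses on something with over 40 N, if the wrist force passes 120 N, or if a joint passes its speed limit or range.

## Working session

There is one attempt and no reset: what is moved stays moved. The work goes in short steps, Python scripts to look and compute and a shell command to move; the robot and the scene stay as the last step left them, time stands still between calls to the robot, and variables do not carry over. Pictures are saved under pics/ and viewed, at most 10 in all, crops included, and the job is handed in when it is done.

```bash
mkdir -p pics; cat > h.py <<'E'
import numpy as np, cv2
from workcell import sensors, imaging, order, spotter
def ray(cam,px,z):
    c=imaging.calibration(cam); K,R,t=[np.array(c[k],float) for k in("mtx","R","t")]
    t=t.ravel(); d=R.T@np.linalg.inv(K)@np.array([px[0],px[1],1.]); o=-R.T@t
    return o+d*(z-o[2])/d[2]
def proj(cam,X):
    c=imaging.calibration(cam); p=np.array(c["mtx"])@(np.array(c["R"])@np.array(X)+np.array(c["t"]).ravel()); return p[:2]/p[2]
E
python3 - <<'E'
from h import *
for n in("top","side"):
    cv2.imwrite(f"pics/{n}0.png",imaging.camera(n))
    for l in("wheel_centre","v_nest"):
        for r in spotter.look_for(l,n)[:3]: print(n,l,r,ray(n,r["pixel"],.012).round(3))
o=sensors.get_obs(); print(o)
E
```

```text
top wheel_centre {'pixel': [295.0, 317.2], 'conf': 0.95} [0.472 0.292 0.012]
top v_nest {'pixel': [325.3, 213.7], 'conf': 0.71} [0.654 0.24  0.012]
side wheel_centre {'pixel': [378.8, 217.1], 'conf': 0.61} [0.474 0.284 0.012]
side v_nest {'pixel': [296.5, 293.0], 'conf': 0.9} [0.676 0.256 0.012]
side v_nest {'pixel': [380.0, 218.6], 'conf': 0.54} [0.476 0.287 0.012]
{'clock': 0.3, 'joint_pos': array([ 1.30841987,  0.33240207, -0.06472404,  1.46033295,  0.02158555,
        1.34992376, -0.08849285]), 'joint_velocities': array([-1.95446617e-04, -6.08520512e-04, -4.18579188e-04, -1.24121756e-03,
       -4.80802118e-05, -1.56775512e-03, -1.04280654e-03]), 'tau': array([ 3.11920658e-04, -6.24548221e+01,  4.96123242e-02, -3.91253364e+01,
        1.63465255e-02,  5.53306018e-03,  2.48040317e-05]), 'position': array([ 0.14843559, -0.60702296,  0.24809999]), 'ee_rot': array([ 9.92819908e-01,  1.19618540e-01, -1.48534625e-05, -1.85953111e-04]), 'ft_force': array([-0.30356045,  0.16012086,  0.51542952]), 'torque': array([ 0.01361156, -0.00469667,  0.04093102]), 'grasp_force': 0.0, 'grip_width': 0.9972454443395175}
```

View pics/top0.png

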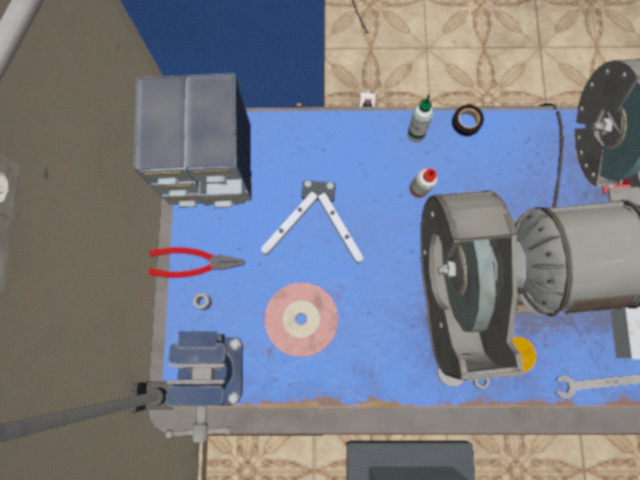

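View pics/side0.png

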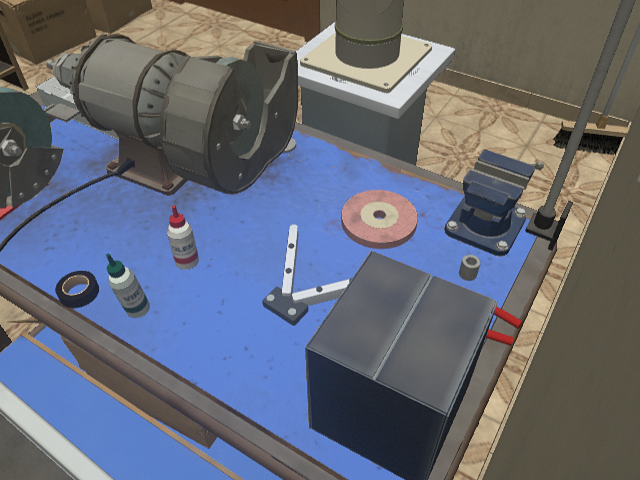

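The top view shows the wheel at about (301,319). The V's apex is near (319,190), with rail ends at (265,250) and (360,260), and the grinder stands tall to the right. Side view agrees. Next I fit both precisely.

```bash
cat >> h.py <<'E'
def wheel(im):
    b,g,r=[im[...,i].astype(int) for i in range(3)]
    m=((r-b>10)).astype(np.uint8)*255; m[:270]=0; m[395:]=0; m[:,:250]=0; m[:,380:]=0
    m[:,:]=cv2.morphologyEx(m,cv2.MORPH_OPEN,np.ones((3,3)))
    return m
def wheelfit(im,roi=(200,395,240,400)):
    b,r=im[...,0].astype(int),im[...,2].astype(int)
    m=np.zeros(im.shape[:2],np.uint8); y0,y1,x0,x1=roi
    m[y0:y1,x0:x1]=((r-b)[y0:y1,x0:x1]>10)*255
    m=cv2.morphologyEx(m,cv2.MORPH_OPEN,np.ones((3,3)))
    c=max(cv2.findContours(m,cv2.RETR_EXTERNAL,cv2.CHAIN_APPROX_NONE)[0],key=cv2.contourArea)
    P=np.array([ray("top",p,.016)[:2] for p in cv2.convexHull(c)[:,0]],np.float32)
    (x,y),R=cv2.minEnclosingCircle(P); return np.array([x,y]),R
E
python3 - <<'E'
from h import *
im=imaging.camera("top")
print("wheel",wheelfit(im))
m=(im.min(2)>150).astype(np.uint8)*255
z=np.zeros_like(m); z[180:270,255:370]=m[180:270,255:370]
z=cv2.morphologyEx(z,cv2.MORPH_CLOSE,np.ones((5,5)))
cs=sorted(cv2.findContours(z,cv2.RETR_EXTERNAL,cv2.CHAIN_APPROX_NONE)[0],key=cv2.contourArea)[-3:]
L=[]
for c in cs:
    P=np.array([ray("top",p,.024)[:2] for p in c[:,0]],np.float32)
    q=cv2.minAreaRect(P); print(len(c),q)
    if max(q[1])>.08:
        vx,vy,x,y=cv2.fitLine(P,cv2.DIST_HUBER,0,.01,.01).ravel(); L.append((np.array([x,y]),np.array([vx,vy])*(1 if vx<0 else -1)))
(p,u),(q,v)=L
s=np.linalg.solve(np.c_[u,-v],q-p); A=p+s[0]*u
print("angle",np.degrees(np.arccos(u@v)))
ax=-(u+v); ax/=np.linalg.norm(ax)
inner=A-ax*7e-3/np.sin(np.radians(35)); N=inner-.109*ax
lat=np.array([-ax[1],ax[0]])
w=wheelfit(im)[0]-N
print("apex",inner,"nest",N,"yaw",np.arctan2(ax[1],ax[0]),"wheel in nest",w@ax,w@lat)
for X in (inner,N+.001*ax+.076*lat,N+.001*ax-.076*lat,N): cv2.circle(im,tuple(int(round(k)) for k in proj("top",[*X,.024])),2,(0,255,0),-1)
c,R=wheelfit(im)
for a in np.linspace(0,6.28,40): cv2.circle(im,tuple(int(round(k)) for k in proj("top",[c[0]+.0625*np.cos(a),c[1]+.0625*np.sin(a),.016])),0,(0,255,0),-1)
cv2.imwrite("pics/t1.png",cv2.resize(im[170:370,220:400],None,fx=3,fy=3))
E
```

```text
wheel (array([0.469033  , 0.28211081]), 0.06170336902141571)
15 ((0.7065352201461792, 0.27107512950897217), (0.009353169240057468, 0.008889752440154552), 0.08140678703784943)
15 ((0.7026091814041138, 0.23201605677604675), (0.008876764215528965, 0.009313498623669147), 89.68229675292969)
271 ((0.6320714950561523, 0.25813794136047363), (0.17712371051311493, 0.1163642629981041), 84.21167755126953)Traceback (most recent call last):
  File "<stdin>", line 14, in <module>
ValueError: not enough values to unpack (expected 2, got 1)
```

```bash
python3 - <<'E'
from h import *
im=imaging.camera("top")
m=(im.min(2)>150).astype(np.uint8)*255
L=[]
for x0,x1 in((255,313),(324,370)):
    z=np.zeros_like(m); z[200:270,x0:x1]=m[200:270,x0:x1]
    z=cv2.morphologyEx(z,cv2.MORPH_CLOSE,np.ones((5,5)))
    c=max(cv2.findContours(z,cv2.RETR_EXTERNAL,cv2.CHAIN_APPROX_NONE)[0],key=cv2.contourArea)
    f=np.zeros_like(m); cv2.drawContours(f,[c],-1,255,-1)
    P=np.array([ray("top",p[::-1],.024)[:2] for p in np.argwhere(f)],np.float32)
    print(cv2.minAreaRect(P))
    vx,vy,x,y=cv2.fitLine(P,cv2.DIST_HUBER,0,.01,.01).ravel(); L.append((np.array([x,y]),np.array([vx,vy])*(1 if vx<0 else -1)))
(p,u),(q,v)=L
s=np.linalg.solve(np.c_[u,-v],q-p); A=p+s[0]*u
print("angle",np.degrees(np.arccos(u@v)))
ax=-(u+v); ax/=np.linalg.norm(ax)
inner=A-ax*7e-3/np.sin(np.radians(35)); N=inner-.109*ax
lat=np.array([-ax[1],ax[0]])
c,R=wheelfit(im); w=c-N
print("apex",inner,"nest",N,"yaw",np.arctan2(ax[1],ax[0]),"wheel in nest",w@ax,w@lat)
for X in (inner,N+.001*ax+.076*lat,N+.001*ax-.076*lat,N): cv2.circle(im,tuple(int(round(k)) for k in proj("top",[*X,.024])),1,(0,255,0),-1)
for a in np.linspace(0,6.28,40): cv2.circle(im,tuple(int(round(k)) for k in proj("top",[c[0]+.0625*np.cos(a),c[1]+.0625*np.sin(a),.016])),0,(0,255,0),-1)
cv2.imwrite("pics/t1.png",cv2.resize(im[170:370,220:400],None,fx=3,fy=3))
print("vice edge",ray("top",(243,400),.0),"grinder near top",ray("top",(425,200),.2),ray("top",(430,375),.2))
E
```

```text
((0.6313963532447815, 0.30778589844703674), (0.016136467456817627, 0.1258426159620285), 49.245845794677734)
((0.6213839054107666, 0.21036186814308167), (0.12580272555351257, 0.015973340719938278), 29.555343627929688)
angle 70.32066
apex [0.6833757 0.2530717] nest [0.57493841 0.26413301] yaw -0.10165492 wheel in nest -0.10725416138589282 0.007112577819371997
vice edge [0.33529315 0.37869612 0.        ] grinder near top [0.62051277 0.10040588 0.2       ] [0.38182841 0.10477131 0.2       ]
```

View pics/t1.png

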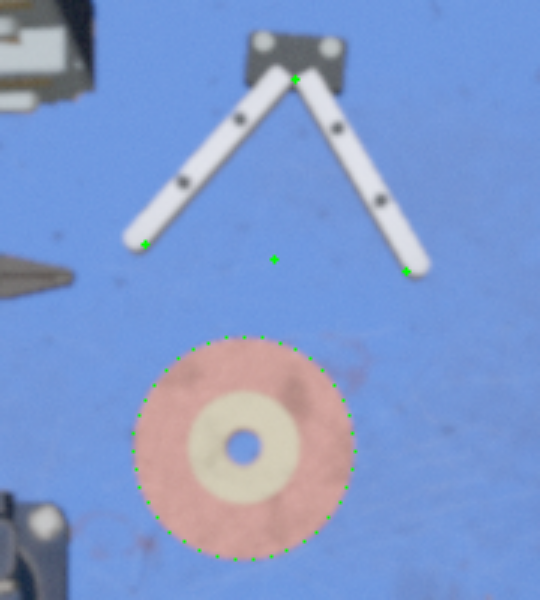

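The overlay confirms both fits: green dots lie on the apex and rail ends, and the wheel rim matches. The nest is at (0.575, 0.264) with yaw -0.10 and the wheel is at (0.469, 0.282). I'll move over high, avoiding the grinder.

```bash
cat >> h.py <<'E'
from scipy.spatial.transform import Rotation as Ro
def to(x,y,z,yaw):
    o=sensors.get_obs(); R=Ro.from_quat(o["ee_rot"]); d=R.inv().apply(np.array([x,y,z])-o["position"])
    T=Ro.from_matrix(np.array([[np.cos(yaw),np.sin(yaw),0],[np.sin(yaw),-np.cos(yaw),0],[0,0,-1]]))
    print("d",d.round(4),"rot",(R.inv()*T).as_rotvec().round(3))
E
python3 -c "
from h import *
to(.15,-.61,.45,.24);to(.42,-.2,.45,.24)"
```

```text
d [ 0.0008  0.0032 -0.2018] rot [-0. -0. -0.]
d [ 0.3605 -0.3309 -0.2017] rot [-0. -0. -0.]
```

```bash
python3 -m inch '[[[0,0,-0.05,0,0,0,0],[0,0,-0.1,0,0,0,0],[0,0,-0.15,0,0,0,0],[0,0,-0.2,0,0,0,0],[0.035,-0.035,-0.2,0,0,0,0],[0.07,-0.065,-0.2,0,0,0,0],[0.11,-0.1,-0.2,0,0,0,0],[0.145,-0.13,-0.2,0,0,0,0],[0.18,-0.165,-0.2,0,0,0,0],[0.215,-0.2,-0.2,0,0,0,0]]]'
python3 -c "
from h import *
print(sensors.get_obs()['joint_pos'].round(2)); to(.42,-.2,.45,.24); to(.42,0,.45,0)"
```

```text
clock: 1.4
position: [0.3105, -0.3598, 0.4484]
ee_rot: [0.993, 0.12, 0.0, 0.0]
ft_force: [1.9, -1.0, 0.2]
grip_width: 0.502
grasp_force: 0.0
[ 1.03 -0.02 -0.26  1.45 -0.    1.71 -0.56]
d [ 0.1443 -0.1292 -0.0016] rot [ 0.001  0.    -0.   ]
d [ 0.1918 -0.3235 -0.0018] rot [ 0.001 -0.     0.24 ]
```

```bash
python3 -m inch '[[[0.035,-0.03,0,0,0,0,0],[0.07,-0.06,0,0,0,0,0],[0.105,-0.095,0,0,0,0,0],[0.13,-0.135,0,0,0,0.05,0],[0.145,-0.18,0,0,0,0.1,0],[0.16,-0.225,0,0,0,0.15,0],[0.175,-0.27,0,0,0,0.2,0],[0.19,-0.315,0,0,0,0.24,0],[0.19,-0.32,0,0,0,0.24,0],[0.19,-0.325,0,0,0,0.24,0]]]'
python3 -c "
from h import *
print(sensors.get_obs()['joint_pos'].round(2)); to(.383,.297,.45,-.13); to(.383,.297,.1,-.13)"
```

```text
clock: 2.4
position: [0.417, -0.0001, 0.4485]
ee_rot: [1.0, 0.001, 0.0, 0.0]
ft_force: [-0.1, -0.5, -0.1]
grip_width: 0.499
grasp_force: 0.0
[ 0.71 -0.16 -0.69  1.55 -0.1   1.72 -1.56]
d [-0.0334 -0.2972 -0.0018] rot [ 0.001 -0.001  0.132]
d [-0.0337 -0.2975  0.3482] rot [ 0.001 -0.001  0.132]
```

```bash
python3 -m inch '[[[-0.005,-0.045,0,0,0,0.03,0],[-0.01,-0.09,0,0,0,0.05,0],[-0.015,-0.135,0,0,0,0.07,0],[-0.02,-0.18,0,0,0,0.09,0],[-0.025,-0.225,0,0,0,0.11,0],[-0.03,-0.27,0,0,0,0.13,0],[-0.034,-0.297,0.02,0,0,0.13,0],[-0.034,-0.297,0.06,0,0,0.13,0],[-0.034,-0.297,0.1,0,0,0.13,0],[-0.034,-0.297,0.1,0,0,0.13,0]]]'
python3 -c "
from h import *
print(sensors.get_obs()['joint_pos'].round(2)); to(.383,.297,.05,-.13)
cv2.imwrite('pics/s2.png',imaging.camera('side')); cv2.imwrite('pics/t2.png',imaging.camera('top'))"
```

```text
clock: 3.4
position: [0.3826, 0.2933, 0.3441]
ee_rot: [0.998, -0.066, -0.003, 0.002]
ft_force: [-0.3, -0.0, -0.6]
grip_width: 0.503
grasp_force: 0.0
[ 0.44  0.08 -1.23  1.61  0.07  1.51 -2.49]
d [ 0.0014 -0.0052  0.2941] rot [ 0.005  0.005 -0.002]
```

View pics/s2.png

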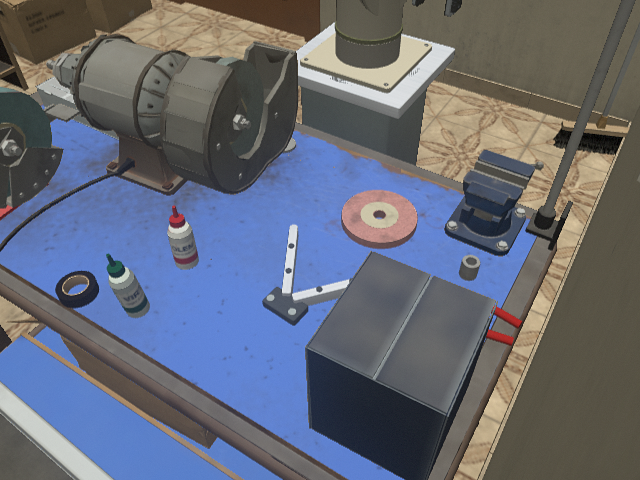

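The side view shows an unchanged scene, with the gripper just entering at the top (about (450,5)). Joint 7 is close to its range limit, so I'll take the half-turn equivalent grasp.

```bash
python3 -m inch '[[[0,0,0,0,0,-0.14,0],[0,0,0,0,0,-0.28,0],[0,0,0,0,0,-0.42,0],[0,0,0,0,0,-0.56,0],[0,0,0,0,0,-0.7,0],[0,0,0,0,0,-0.84,0],[0,0,0,0,0,-0.98,0],[0,0,0,0,0,-1.12,0],[0,0,0,0,0,-1.26,0],[0,0,0,0,0,-1.4,0]]]'
python3 -m inch '[[[0,0,0,0,0,-0.14,0],[0,0,0,0,0,-0.28,0],[0,0,0,0,0,-0.42,0],[0,0,0,0,0,-0.56,0],[0,0,0,0,0,-0.7,0],[0,0,0,0,0,-0.84,0],[0,0,0,0,0,-0.98,0],[0,0,0,0,0,-1.12,0],[0,0,0,0,0,-1.26,0],[0,0,0,0,0,-1.4,0]]]'
python3 -c "
from h import *
print(sensors.get_obs()['joint_pos'].round(2)); to(.381,.297,.06,3.1416-.13)"
```

```text
clock: 4.5
position: [0.3846, 0.2961, 0.351]
ee_rot: [0.804, 0.595, 0.002, 0.0]
ft_force: [-0.4, 0.5, -0.6]
grip_width: 0.498
grasp_force: 0.0
clock: 5.5
position: [0.3846, 0.2961, 0.3509]
ee_rot: [0.232, 0.973, 0.001, 0.001]
ft_force: [-0.1, -0.5, 1.0]
grip_width: 0.5
grasp_force: 0.0
[ 0.6   0.14 -1.44  1.6   0.14  1.52  0.26]
d [ 0.0041 -0.0015  0.2909] rot [ 0.002  0.002 -0.338]
```

```bash
python3 -m inch '[[[0.001,0,0.03,0,0,-0.11,0],[0.002,-0.001,0.07,0,0,-0.22,0],[0.004,-0.001,0.11,0,0,-0.34,0],[0.004,-0.001,0.15,0,0,-0.34,0],[0.004,-0.001,0.19,0,0,-0.34,0],[0.004,-0.001,0.23,0,0,-0.34,0],[0.004,-0.001,0.26,0,0,-0.34,0],[0.004,-0.001,0.28,0,0,-0.34,0],[0.004,-0.001,0.28,0,0,-0.34,0]]]'
python3 -c "
from h import *
print(sensors.get_obs()['joint_pos'].round(2)); to(.381,.297,.022,3.1416-.13)
cv2.imwrite('pics/s3.png',imaging.camera('side')); im=imaging.camera('top');cv2.imwrite('pics/t3.png',im)"
```

```text
clock: 6.4
position: [0.3804, 0.2965, 0.0679]
ee_rot: [0.067, 0.998, -0.0, -0.001]
ft_force: [0.6, 0.4, 1.0]
grip_width: 0.501
grasp_force: 0.0
[ 0.26  0.48 -1.18  1.98  0.52  1.03  0.28]
d [-0.0005  0.0006  0.0459] rot [-0.001 -0.001 -0.004]
```

View pics/s3.png

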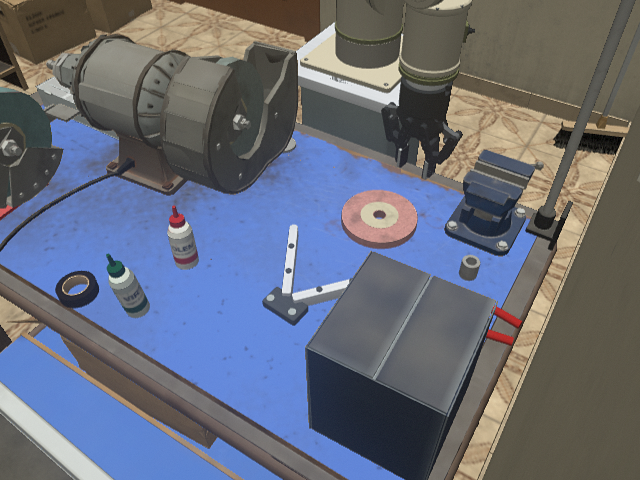

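Joints are comfortable. The fingers are astride the push line behind the wheel, with tips at about (401,173) and (433,175). I'll estimate tip height from those.

```bash
python3 -c "
from h import *
for s in(-.03,.03):
  for z in(.04,.05,.06): print(s,z,proj('side',[.381+s*.13,.297+s,z]).round(0))"
```

```text
-0.03 0.04 [398. 168.]
-0.03 0.05 [398. 164.]
-0.03 0.06 [399. 159.]
0.03 0.04 [428. 183.]
0.03 0.05 [429. 178.]
0.03 0.06 [430. 174.]
```

```bash
python3 -m inch '[[[0,0,0.015,0,0,0,0],[0,0,0.03,0,0,0,0],[0,0,0.04,0,0,0,0],[0,0,0.042,0,0,0,0],[0,0,0.044,0,0,0,0],[0,0,0.044,0,0,0,0]]]'
```

```text
clock: 7.1
position: [0.3792, 0.2971, 0.0243]
ee_rot: [0.066, 0.998, 0.0, 0.0]
ft_force: [-0.2, 0.2, -0.3]
grip_width: 0.499
grasp_force: 0.0
```

```bash
python3 -m inch '[[[0,0,0.002,0,0,0,0],[0,0,0.003,0,0,0,0],[0,0,0.004,0,0,0,0],[0,0,0.005,0,0,0,0],[0,0,0.005,0,0,0,0]]]'
python3 -c "
from h import *
to(.575-.0683*np.cos(.1),.264+.0683*np.sin(.1),.018,3.1416-.10)
cv2.imwrite('pics/s4.png',cv2.resize(imaging.camera('side')[100:270,320:500],None,fx=3.5,fy=3.5))"
```

```text
clock: 7.6
position: [0.3792, 0.2969, 0.0192]
ee_rot: [0.066, 0.998, -0.0, -0.0]
ft_force: [-0.5, 0.1, 0.2]
grip_width: 0.496
grasp_force: 0.0
d [-0.1302 -0.0091  0.0012] rot [-0.    -0.    -0.032]
```

View pics/s4.png

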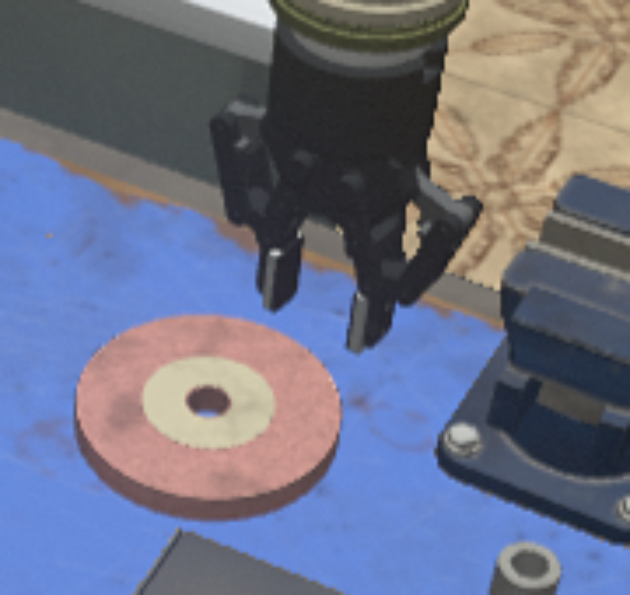

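The crop shows both fingertips just above the table, level with the disc's side, clear of the vise, straddling the push line. Pushing slowly, stopping about 1 cm short.

```bash
python3 -m inch '[[[-0.012,-0.001,0,0,0,0,0],[-0.02,-0.0015,0,0,0,-0.005,0],[-0.03,-0.002,0,0,0,-0.01,0],[-0.04,-0.003,0,0,0,-0.015,0],[-0.05,-0.0035,0,0,0,-0.02,0],[-0.06,-0.004,0,0,0,-0.025,0],[-0.07,-0.005,0,0,0,-0.03,0],[-0.08,-0.0055,0,0,0,-0.032,0],[-0.09,-0.006,0,0,0,-0.032,0],[-0.1,-0.007,0,0,0,-0.032,0]]]'
python3 -m inch '[[[-0.007,-0.0005,0,0,0,0,0],[-0.014,-0.001,0,0,0,0,0],[-0.018,-0.0015,0,0,0,0,0],[-0.018,-0.0015,0,0,0,0,0]]]'
cat > st.py <<'E'
from h import *
import sys
im=imaging.camera('top'); cv2.imwrite(f'pics/{sys.argv[1]}.png',cv2.resize(im[170:370,220:400],None,fx=3,fy=3))
b,r=im[...,0].astype(int),im[...,2].astype(int)
m=np.zeros(im.shape[:2],np.uint8); m[205:345,250:372]=((r-b)[205:345,250:372]>10)*255
m=cv2.morphologyEx(m,cv2.MORPH_OPEN,np.ones((3,3)))
c=max(cv2.findContours(m,cv2.RETR_EXTERNAL,cv2.CHAIN_APPROX_NONE)[0],key=cv2.contourArea)
P=np.array([ray("top",p,.016)[:2] for p in c[:,0]],np.float32)
C,R=cv2.minEnclosingCircle(P); a=np.array([np.cos(.1),-np.sin(.1)]); w=np.array(C)-[.575,.264]
o=sensors.get_obs(); d=np.array(C)-o['position'][:2]; L=np.array([-a[1],a[0]])
print("wheel",C,R,"in nest",w@a,w@L,"from TCP",d@a,d@L,"F",o['ft_force'])
E
python3 st.py t5
```

```text
clock: 8.65
position: [0.4783, 0.2767, 0.0192]
ee_rot: [0.05, 0.999, -0.0, -0.0]
ft_force: [-2.4, 0.4, 0.3]
grip_width: 0.499
grasp_force: 0.8
clock: 9.05
position: [0.4959, 0.2734, 0.0193]
ee_rot: [0.05, 0.999, 0.0, 0.0]
ft_force: [-0.5, -0.4, -0.5]
grip_width: 0.498
grasp_force: 0.0
wheel (0.5404645204544067, 0.24205529689788818) 0.13829472661018372 in nest -0.03217213130975524 -0.025282865910964104 from TCP 0.047861986792599266 -0.0268595446241998 F [ 0.15226739 -0.5027272   0.44435535]
```

View pics/t5.png

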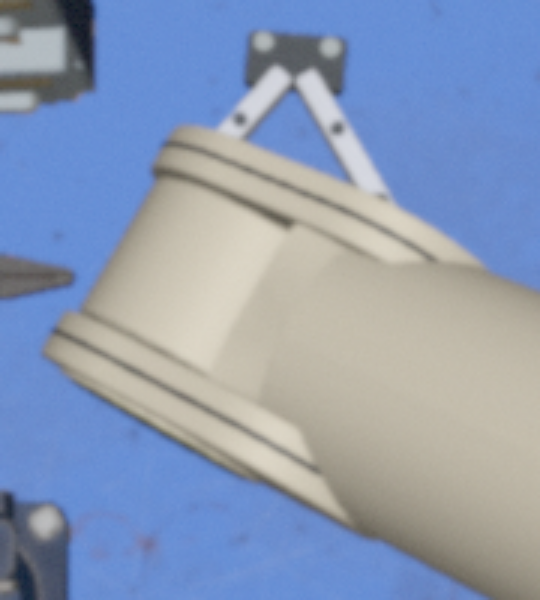

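The arm hides the wheel from the top camera (it covers roughly (45-540,130-600) in the crop). So I'll seat it by force, in small steps.

```bash
python3 -m inch '[[[-0.002,0,0,0,0,0,0],[-0.004,0,0,0,0,0,0],[-0.006,0,0,0,0,0,0]]]'
python3 -m inch '[[[-0.0015,0,0,0,0,0,0]]]'
python3 -c "
from h import *
im=imaging.camera('side');cv2.imwrite('pics/s6.png',cv2.resize(im[140:330,230:440],None,fx=3,fy=3))"
```

```text
clock: 9.4
position: [0.501, 0.2731, 0.0193]
ee_rot: [0.05, 0.999, -0.0, -0.0]
ft_force: [-1.7, 0.8, 0.1]
grip_width: 0.5
grasp_force: 0.9
clock: 9.5
position: [0.5027, 0.2729, 0.0193]
ee_rot: [0.05, 0.999, -0.0, -0.0]
ft_force: [-2.2, -0.9, 0.1]
grip_width: 0.501
grasp_force: 0.9
```

View pics/s6.png

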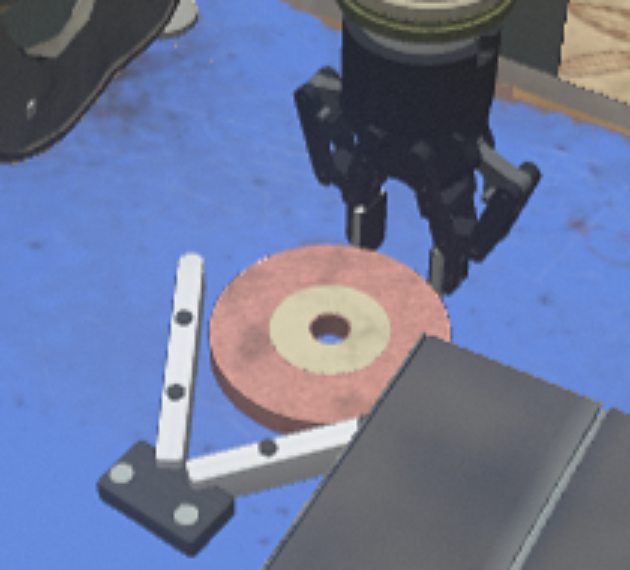

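The wheel is flat, centre at about (330,328) in the crop, nearly home. There's a slight gap to the rail at left (190,350). Continuing.

```bash
for i in 1; do python3 -m inch '[[[-0.0015,0,0,0,0,0,0],[-0.003,0,0,0,0,0,0]]]'; done
python3 -m inch '[[[-0.0015,0,0,0,0,0,0]]]'
```

```text
clock: 9.75
position: [0.5057, 0.2726, 0.0193]
ee_rot: [0.05, 0.999, -0.0, -0.0]
ft_force: [-0.9, 1.2, 1.0]
grip_width: 0.501
grasp_force: 0.9
clock: 9.85
position: [0.5072, 0.2724, 0.0193]
ee_rot: [0.05, 0.999, -0.0, 0.0]
ft_force: [-1.5, 0.3, 1.3]
grip_width: 0.5
grasp_force: 1.0
```

```bash
python3 -m inch '[[[-0.0015,0,0,0,0,0,0]]]'
python3 -m inch '[[[-0.0015,0,0,0,0,0,0]]]'
python3 -m inch '[[[-0.001,0,0,0,0,0,0]]]'
```

```text
clock: 9.95
position: [0.5084, 0.2721, 0.0192]
ee_rot: [0.05, 0.999, -0.0, -0.0]
ft_force: [-4.8, -2.5, 2.9]
grip_width: 0.497
grasp_force: 2.5
clock: 10.05
position: [0.5095, 0.2716, 0.019]
ee_rot: [0.05, 0.999, -0.001, -0.001]
ft_force: [-5.7, -2.2, 2.7]
grip_width: 0.499
grasp_force: 3.5
clock: 10.15
position: [0.5102, 0.2713, 0.0188]
ee_rot: [0.05, 0.999, -0.001, -0.001]
ft_force: [-7.0, -3.5, 2.6]
grip_width: 0.501
grasp_force: 3.8
```

```bash
python3 -m inch '[[[-0.001,-0.0015,0,0,0,0,0]]]'
python3 -m inch '[[[-0.001,-0.001,0,0,0,0,0]]]'
python3 -m inch '[[[-0.001,0,0,0,0,0,0]]]'
```

```text
clock: 10.25
position: [0.5105, 0.2706, 0.0188]
ee_rot: [0.05, 0.999, -0.0, -0.001]
ft_force: [-9.3, 2.5, 1.6]
grip_width: 0.496
grasp_force: 4.5
clock: 10.35
position: [0.5106, 0.2702, 0.0188]
ee_rot: [0.049, 0.999, 0.0, -0.002]
ft_force: [-11.9, 4.4, 1.8]
grip_width: 0.501
grasp_force: 6.1
clock: 10.45
position: [0.5108, 0.2702, 0.0187]
ee_rot: [0.049, 0.999, -0.0, -0.003]
ft_force: [-15.6, 1.8, 5.7]
grip_width: 0.499
grasp_force: 8.2
```

It has stalled with a force almost straight along the V axis, so it's seated. One firmer nudge, then back off and look.

```bash
python3 -m inch '[[[-0.002,0.0005,0,0,0,0,0],[-0.002,0.0005,0,0,0,0,0]]]'
python3 -m inch '[[[0.005,0,0,0,0,0,0],[0.015,0,0,0,0,0,0],[0.03,0,0,0,0,0,0],[0.05,0,0,0,0,0,0],[0.07,0,0,0,0,0,0],[0.1,0,0,0,0,0,0],[0.1,0,-0.04,0,0,0,0],[0.1,0,-0.08,0,0,0,0],[0.1,0,-0.12,0,0,0,0],[0.1,0,-0.16,0,0,0,0]]]'
python3 -m inch '[[[0,-0.045,-0.03,0,0,0,0],[0,-0.09,-0.06,0,0,0,0],[0,-0.13,-0.1,0,0,0,0],[0,-0.17,-0.14,0,0,0,0],[0,-0.2,-0.18,0,0,0,0],[0,-0.2,-0.18,0,0,0,0]]]'
sed -i 's/m\[205:345,250:372\]=((r-b)\[205:345,250:372\]/m[205:300,250:372]=((r-b)[205:300,250:372]/' st.py; python3 st.py t7
```

```text
clock: 10.65
position: [0.511, 0.2703, 0.0183]
ee_rot: [0.049, 0.999, -0.001, -0.004]
ft_force: [-21.1, -0.3, 7.6]
grip_width: 0.501
grasp_force: 11.3
clock: 11.65
position: [0.4163, 0.2794, 0.181]
ee_rot: [0.05, 0.999, -0.0, 0.001]
ft_force: [0.2, -0.0, 1.2]
grip_width: 0.5
grasp_force: 0.0
clock: 12.25
position: [0.3981, 0.1026, 0.3359]
ee_rot: [0.05, 0.999, -0.002, 0.002]
ft_force: [2.5, -0.3, 0.3]
grip_width: 0.499
grasp_force: 0.0
wheel (0.577331006526947, 0.2640080749988556) 0.06316796690225601 in nest 0.0023185550488774233 0.00024074700330709806 from TCP 0.1598068853417662 0.18438957598673522 F [ 3.34521322 -4.53975382  5.9647303 ]
```

View pics/t7.png

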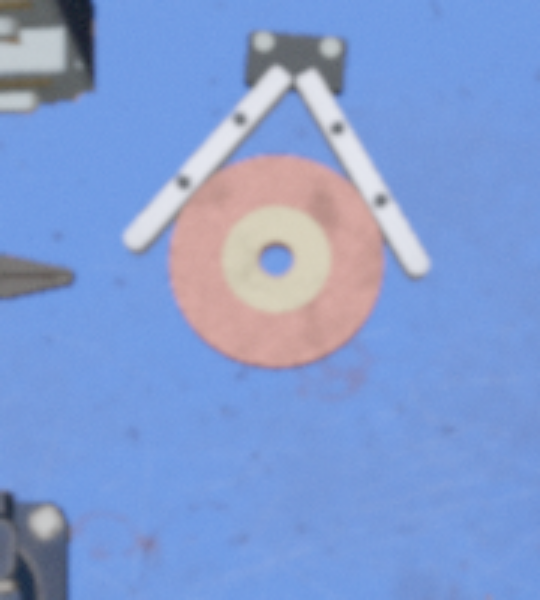

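The wheel lies against both rails (tangent at about (190,195) and (372,195)), within 2 mm of the estimated nest. The force reading isn't zero, so I'll move away from the grinder and check.

```bash
python3 -m inch '[[[0,0.03,-0.02,0,0,0,0],[0,0.06,-0.04,0,0,0,0],[0,0.06,-0.04,0,0,0,0],[0,0.06,-0.04,0,0,0,0],[0,0.06,-0.04,0,0,0,0]]]'
python3 -c "
from h import *
o=sensors.get_obs();print(o['ft_force'],abs(o['joint_velocities']).max(),o['joint_pos'].round(2))"; python3 st.py t8
```

```text
clock: 12.8
position: [0.4046, 0.1627, 0.3733]
ee_rot: [0.05, 0.999, -0.0, -0.0]
ft_force: [0.8, -0.6, -0.4]
grip_width: 0.5
grasp_force: 0.0
[ 0.81943394 -0.63452001 -0.35270309] 0.010788023013286428 [ 0.96 -0.24 -1.2   1.66 -0.22  1.57  1.24]
wheel (0.5772857069969177, 0.263919860124588) 0.06309736520051956 in nest 0.002282288620110339 0.0001484504291160602 from TCP 0.16175551634385757 0.11806322293830968 F [ 0.24522732  0.53284434 -0.60588086]
```

Force free, arm still, wheel unmoved.

```bash
python3 -c "
from workcell import order; print(order.hand_in())"
```

```text
the job is handed in; nothing more can be done
None
```

The wheel was slid flat along the table into the V and, in the last camera picture, rests against both rails; the arm is clear and the job was handed in at about 13 s, with no verdict returned.

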